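Index a vial under the stoppering press and press its stopper home

TASK

One of the three vials on the press's dial still has its rubber stopper standing half out. With a fingertip, push on the dial's spokes to turn that vial round until it clicks in place under the ram, then push the lever right down with a finger so that the ram presses the stopper fully home, let the lever come back up, and leave the vial there. Do not touch or lift any of the vials or their stoppers, and leave everything else on the bench where it is.

Things in the scene. Friction and masses are not known exactly. Their poses are not given: they have to be found in the camera images.
- press: grey bench press for stoppering vials, fixed. Base plate 275x96 mm, top at z 14 mm, round dial; column behind it (front face x = 135 mm); head over the dial's far edge (front x = 27 mm, z 142 to 225 mm). Origin on the worktop under the dial's centre; x points to the column (away from the robot at yaw 0), y to its left. Ram axis at x = 55 mm, y = 0; lever axis along x at y = -24 mm, z = 185 mm
- dial (a joint): turn of the dial, rad, 0 at start, grows anticlockwise from above, endless. Disc 158 mm wide, top at z 40 mm; four nest rings (39 mm wide, 13 tall) 55 mm from its axis, at 0 at the press's +x (under the ram, empty), +y, -x, -y. A sprung ball clicks in at each quarter turn, drawing it in from 0.05 rad (to 0.02) and resisting with 0.2 Nm; elsewhere it stays as left, drag 0.1-0.2 Nm
- spoke_1 (a point): push point on the axis of a dial spoke, 105 mm from the dial's axis, 50 mm above the worktop. With the dial at 0 this spoke points 45 degrees anticlockwise from the press's +x. The four spokes, half way between nests, are steel bars 10 mm thick that slope up and out from the rim (85 mm out, 37 mm up) to a grey ball 18 mm wide (121 mm out, 57 mm up). Push sideways, either way
- spoke_2 (a point): push point on the axis of a dial spoke, 105 mm from the dial's axis, 50 mm above the worktop. With the dial at 0 this spoke points 135 degrees anticlockwise from the press's +x. The four spokes, half way between nests, are steel bars 10 mm thick that slope up and out from the rim (85 mm out, 37 mm up) to a grey ball 18 mm wide (121 mm out, 57 mm up). Push sideways, either way
- spoke_3 (a point): push point on the axis of a dial spoke, 105 mm from the dial's axis, 50 mm above the worktop. With the dial at 0 this spoke points 225 degrees anticlockwise from the press's +x. The four spokes, half way between nests, are steel bars 10 mm thick that slope up and out from the rim (85 mm out, 37 mm up) to a grey ball 18 mm wide (121 mm out, 57 mm up). Push sideways, either way
- spoke_4 (a point): push point on the axis of a dial spoke, 105 mm from the dial's axis, 50 mm above the worktop. With the dial at 0 this spoke points 315 degrees anticlockwise from the press's +x. The four spokes, half way between nests, are steel bars 10 mm thick that slope up and out from the rim (85 mm out, 37 mm up) to a grey ball 18 mm wide (121 mm out, 57 mm up). Push sideways, either way
- lever (a joint): turn of the lever, rad: 0 up at rest (0.5 rad above level, pointing to the press's left, +y), 0.96 at its lower stop (0.46 rad below level). Drives the ram down 24 mm per rad; a spring lifts both again when let go. Takes about 2 N at the grip to start, 3 to 8 N further down
- lever_grip (a point): point on the axis of the lever's grey handle (23 mm thick, 66 mm long), 180 mm from the lever's axis and 34 mm short of the handle's end; it moves in the upright plane x = 15 mm of the press frame. At rest its height is about 271 mm, at the lower stop about 105 mm
- ram: steel ram of the press, a rod with a flat round foot 31 mm across; origin at the centre of the foot's lower face, 107 mm above the worktop at rest and 84 mm with the lever fully down (the height at which a stopper is fully home)
- vial_open: the vial to be closed: amber glass, 28 mm across, glass 40 mm tall, standing loose in a nest of the dial; its grey rubber stopper is only half in, the stopper's flange standing 9 mm clear of the glass lip (top 93 mm above the worktop). Origin at the centre of its underside. Which of the three occupied nests it stands in varies
- stopper (a joint): how far the raised stopper has been pushed in, m: 0 at the start, 0.009 when its flange lies on the lip of the glass. It needs about 6 N and stays where it is left
- vial_2: vial of the same kind, already closed: its stopper flange lies on the lip (top 84 mm above the worktop). Stands loose in a nest of the dial; origin at the centre of its underside
- vial_3: another closed vial like vial_2, in another nest
- specimen_cup: white plastic specimen cup with lid, 61 mm wide, 67 mm tall; origin at the centre of its underside. Bystander
- timer: small white bench timer lying flat, 60x62x17 mm; origin at the centre of its underside. Bystander
- tape_roll: roll of masking tape lying flat, 98 mm across, 25 mm high; origin at the centre of its underside. Bystander
- marker: marker pen lying flat, 135 mm long, 16 mm thick; origin at the centre of its underside. Bystander
- stamp: wooden hand stamp standing upright, 24x52 mm, 66 mm tall; origin at the centre of its underside. Bystander
- stopper_box: closed white plastic box, 75x98 mm, 35 mm high; origin at the centre of its underside. Bystander

How it is judged (in metres and radians):
On the way, in this order (a step that is already met when the one before it is completed fails the run):
1. the vial with the raised stopper stands under the ram (within 5 mm), its stopper still raised (horizontal distance between vial_open and ram below 0.005 m and value of joint stopper below 0.002 m), for 0.3 s.
2. the lever is pushed down and the ram under it presses the stopper home (horizontal distance between vial_open and ram below 0.005 m and value of joint stopper above 0.0078 m and value of joint lever above 0.85 rad), for 0.1 s.
At the end, for the whole second after the job is handed in: the stopper is home (pushed in more than 7.8 of 9 mm), its vial stands under the ram within 5 mm, the lever is back up (below 0.08 rad), the dial is still (below 0.05 rad/s), and all three vials stand upright (within 0.1 rad) in their nests, their undersides 36 to 46 mm above the worktop (horizontal distance between vial_open and ram below 0.005 m and value of joint stopper above 0.0078 m and value of joint lever below 0.08 rad and velocity of joint dial between -0.05 and 0.05 rad/s and angle between each of vial_open, vial_2, vial_3's own z axis and vertical below 0.1 rad and height (world z) of vial_open between 0.036 and 0.046 m and height (world z) of vial_2 between 0.036 and 0.046 m and height (world z) of vial_3 between 0.036 and 0.046 m); the robot touches nothing.
It fails at once if a vial or its stopper is touched by the robot (over 1 N) (contact force between any of the fingers, the arm and vial_open above 1 N or contact force between any of the fingers, the arm and vial_2 above 1 N or contact force between any of the fingers, the arm and vial_3 above 1 N).
It fails at once if a vial is lifted more than 8 mm or tipped more than 0.3 rad (height (world z) of any of vial_open, vial_2, vial_3 above 0.048 m or angle between any of vial_open, vial_2, vial_3's own z axis and vertical above 0.3 rad).
It fails at once if something else on the bench is moved more than 20 mm (distance of any of specimen_cup, timer, tape_roll, marker, stamp, stopper_box from where it was at the start of the episode above 0.02 m).
It also fails if it takes over 72 s, if anything falls off the work surface, if the arm or the gripper's body presses on something with over 40 N, if the wrist force passes 120 N, or if a joint passes its speed limit or range.

ROBOT

A 6-joint arm with a two-finger parallel gripper is mounted at the origin on a cart in front of the work surface, level with it; the furniture and walls round the work are solid. World frame = base frame: x ahead of the robot, y to its left, z up, the work surface at z = 0. Lengths are in mm, angles in rad, forces in N, time in s.
With the tool pointing down it reaches from about 275 to 750 mm from the base axis. Payload 10.2 kg.
Tool frame: the origin (TCP) lies at the centre of the arm's flange, where the gripper is bolted on; the fingertips stand 173 mm ahead of it and the grasp point (between the pads) lies 155 mm ahead of it; z points along the fingers, y is the line along which they close (so a half turn about z gives the same grasp; the last joint's range is limited). The gripper opens to 85 mm and grips with 20 to 120 N. Pads are 22 mm wide; open, the fingers measure 114 mm over their backs; the gripper's body (76 mm by 85 mm) begins 54 mm behind the grasp point. The pads swing forward as they close: fully open they stand 13 mm farther back than shut.
Start: joints at [-1.39, 0.313, 1.498, -0, 1.331, -0.223], TCP at [206.269, -482.789, 404.694] pointing down, gripper open.
Joint ranges: [-2.94, 2.94], [-0.97, 2.17], [0.19, 2.56], [-1.23, 4.37], [0.02, 3.11], [-2.88, 2.88]. Speed limits (rad/s): [2.39, 2.39, 3.01, 3.14, 3.14, 3.14].

INTERFACE

Orientations are given as a unit quaternion [w, x, y, z].
In Python, from rig import status, capture, camera_info, ticket gives the robot as it stands.
- The arm moves only by the shell command python3 -m crank 'ROWS' [FORCE]. ROWS is JSON, a list of rows, each a list of 7 numbers: the shift along the tool's x, y, z as a fraction of full scale, then the turn, a rotation vector about the tool's x, y, z as a fraction of full scale, then the closure, from 0 (fully open) to 1 (shut). A call has 1 to 12 rows; each row is the pose to reach, as a shift and turn from the pose commanded when the call began, along the tool's axes at that moment; what a row does not reach only later rows make up. Full scale, the value 1, is 0.1 m for a shift and 45 degrees for a turn. A row lasts 1/10 s, in which the tool goes at most 50 mm and 8.59 degrees, less where a joint would pass 70% of its speed; a pose out of reach is approached as far as the arm can. A call with a number of a shift or a turn outside -1 to 1 is refused whole. A call with a gripper value outside its range is refused whole. The fingers move at their own pace and stop on an object; FORCE is the grip in N (left out, the last holds). Time passes only in rows, so rows that repeat a pose let the fingers close. It gives the time, the measured TCP pose, the force, the opening and the grip force at its end, in the units of the state.
- status.sense(): the state, without advancing time (a new reading comes with each control period).
- capture(name): name is "side" or "top"; returns (picture, depth): 400x640x3 uint8, red, green, blue; 400x640 float32, mm along the optical axis (not along the pixel's ray), 0 where there is no reading.
- camera_info(name): a dict with "K" (3x3 intrinsics, pixels), "camera_from_world" (4x4, takes a point from world to camera coordinates). Camera axes: x right, y up, looking along -z (the intrinsics and any distortion apply to the point x, -y, -z); pixel columns grow to the right and rows downward; lengths in mm; the calibration is good to about 2 mm. A picture is of the moment at which its call begins. camera_info takes no time and is no camera call.
- ticket.finish_job(): hands the job in; it is judged then, once.
The state is a dict: "time_s": time; "joints": joint angles; "dq": joint speeds; "tau": joint torques, N m; "eef_pos": TCP position; "ee_rot": TCP orientation; "force": force on the tool from outside, world axes, zero at the start; "wrist_torque": the same for the moment, N m; "grip_width": opening from 0.0 (shut) to 1.0 (fully open); "grip_force": force on a finger pad.
Only numpy, scipy, OpenCV 4.12 (cv2) and the standard library are available. Lean on these libraries where they do the work, as an engineer would, in place of code of your own. Each camera call takes 0.05 s, during which the arm holds its last target. There are 200 camera calls.

## Working session

There is one attempt and no reset: what is moved stays moved. The work goes in short steps, Python scripts to look and compute and a shell command to move; the robot and the scene stay as the last step left them, time stands still between calls to the robot, and variables do not carry over. Pictures are saved under pics/ and viewed, at most 10 in all, crops included, and the job is handed in when it is done.

```bash
mkdir -p pics; ls
python3 - <<'E'
from rig import status,capture,camera_info
import cv2,numpy as np
print(status.sense())
for n in("top","side"):
    p,d=capture(n); cv2.imwrite(f"pics/{n}0.png",p[:,:,::-1]); np.save(f"{n}0.npy",d)
    print(n,camera_info(n))
E
```

```text
pics
{'time_s': 0.0, 'joints': array([-1.39039297e+00,  3.13470792e-01,  1.49845064e+00, -4.87902993e-05,
        1.33100281e+00, -2.23433230e-01]), 'dq': array([ 4.06974558e-04,  9.97226032e-04,  9.18718379e-05, -3.06481238e-03,
       -4.89064497e-04,  1.76977180e-03]), 'tau': array([-2.88739298e-03, -4.12273550e+01, -2.59744906e+01, -3.60761396e-04,
        4.12837500e-03,  1.89001668e-05]), 'eef_pos': array([ 206.26046146, -482.74405085,  404.11918153]), 'ee_rot': array([-6.66151536e-04,  9.79682287e-01,  2.00554664e-01, -9.36433291e-06]), 'force': array([ 0.39908639,  0.13051811, -0.23841427]), 'wrist_torque': array([ 0.0224794 ,  0.0360088 , -0.01724581]), 'grip_force': 0.0, 'grip_width': 0.9973295560932811}
top {'K': array([[499.78224817,   0.        , 324.84875441],
       [  0.        , 499.78224817, 206.54356448],
       [  0.        ,   0.        ,   1.        ]]), 'camera_from_world': array([[ 1.18263560e-01, -9.92960517e-01,  6.56818149e-03,
        -1.43760466e+02],
       [ 8.92009290e-01,  1.09141581e-01,  4.38642840e-01,
        -5.29943235e+02],
       [-4.36271883e-01, -4.60165850e-02,  8.98637479e-01,
        -1.82287954e+03],
       [ 0.00000000e+00,  0.00000000e+00,  0.00000000e+00,
         1.00000000e+00]])}
side {'K': array([[400.50954223,   0.        , 323.00383762],
       [  0.        , 400.50954223, 202.83639782],
       [  0.        ,   0.        ,   1.        ]]), 'camera_from_world': array([[-9.99987361e-01,  2.76859479e-03,  4.19665090e-03,
         5.31466515e+02],
       [ 1.69318726e-03, -6.00505303e-01,  7.99618980e-01,
        -1.73101175e+02],
       [ 4.73393206e-03,  7.99615980e-01,  6.00493026e-01,
        -1.26351998e+03],
       [ 0.00000000e+00,  0.00000000e+00,  0.00000000e+00,
         1.00000000e+00]])}
```

View pics/top0.png

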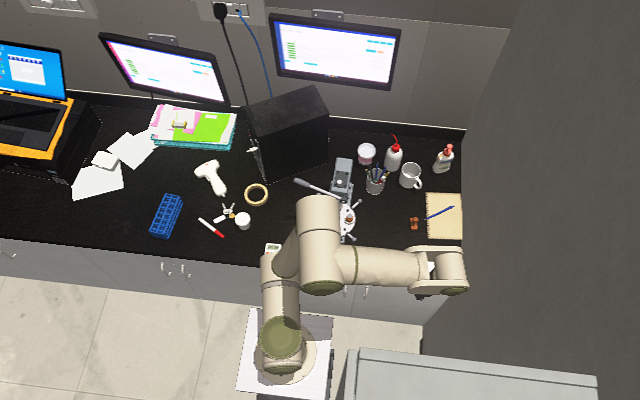

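View pics/side0.png

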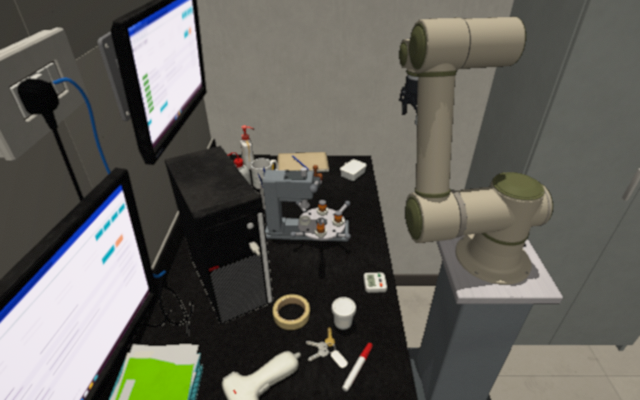

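The top view shows the press at about (345,190), partly hidden by the arm. In the side view its dial is at about (325,222). I'll enlarge both.

Run:
```python
import cv2,numpy as np
a=cv2.imread("pics/side0.png")[155:275,245:395]; b=cv2.imread("pics/top0.png")[140:250,280:400]
a=cv2.resize(a,None,fx=5,fy=5,interpolation=2);cv2.imwrite("pics/s1.png",a)
b=cv2.resize(b,None,fx=5,fy=5,interpolation=2);cv2.imwrite("pics/t1.png",b)
```

```text
(no output)
```

View pics/s1.png

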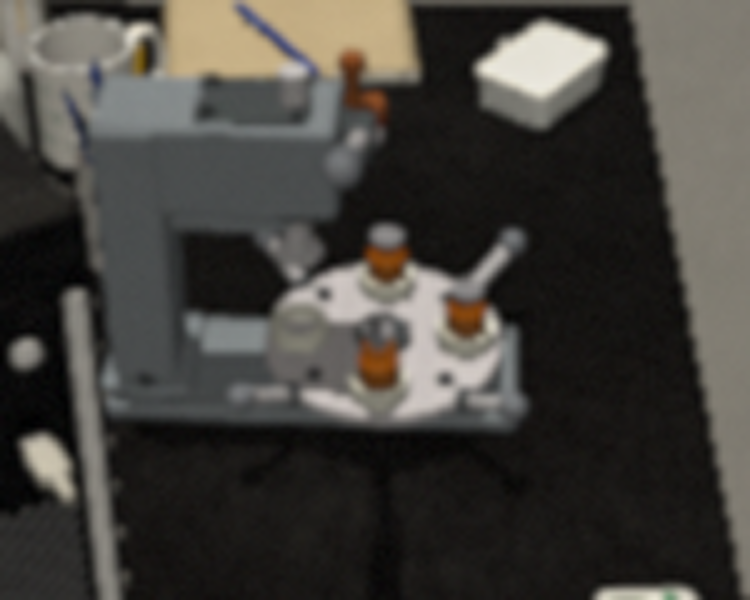

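View pics/t1.png

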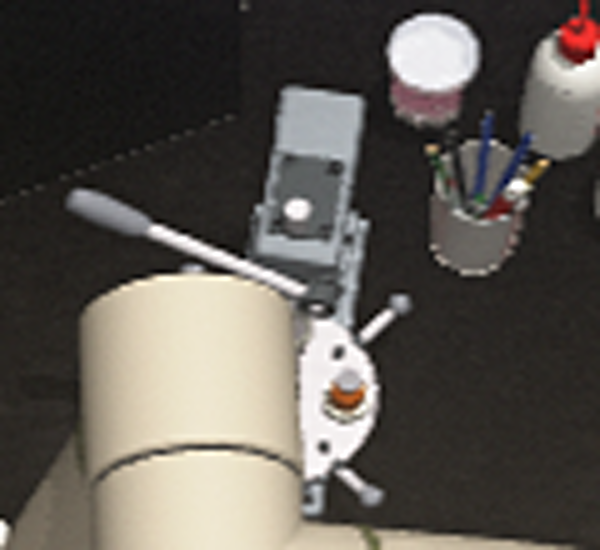

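Side view: the vials are at crop (387,250) for nest -y, (465,310) for -x and (378,350) for +y. Top view: one vial (-y) at crop (348,385). The depth data should give the stopper heights and the press pose.

```bash
cat > h.py <<'E'
import numpy as np
from rig import camera_info
def cloud(n,d):
    i=camera_info(n);K=i["K"];T=np.linalg.inv(i["camera_from_world"])
    v,u=np.indices(d.shape);x=(u-K[0,2])/K[0,0]*d;y=-(v-K[1,2])/K[1,1]*d
    return np.stack([x,y,-d],-1)@T[:3,:3].T+T[:3,3]
def proj(n,P):
    i=camera_info(n);c=np.atleast_2d(P)@i["camera_from_world"][:3,:3].T+i["camera_from_world"][:3,3]
    q=(c*[1,-1,-1])@i["K"].T;return q[:,:2]/q[:,2:]
E
python3 - <<'E'
import numpy as np,cv2
from h import *
np.set_printoptions(precision=0,suppress=True,linewidth=200)
P=cloud("side",np.load("side0.npy"))
for nm,cx,cy in(("-y",387,240),("-x",465,290),("+y",380,330),("nest",300,320)):
    u,v=245+cx//5,155+cy//5
    print(nm,u,v);print(P[v-4:v+6,u-4:u+5,2])
    print(P[v-1:v+2,u-1:u+2].reshape(-1,3).mean(0))
# column/head and dial fits
W=P[150:280,240:400].reshape(-1,3)
Q=cloud("top",np.load("top0.npy"))[140:250,280:400].reshape(-1,3)
for lab,A in(("side",W),("top",Q)):
  for z in(14,40,225):
    m=A[abs(A[:,2]-z)<3]; 
    if len(m)>20:
      print(lab,z,len(m),cv2.minAreaRect(m[:,:2].astype(np.float32)),m.min(0),m.max(0))
E
```

```text
-y 322 203
[[ 2.  7.  6.  3.  3.  1.  1.  3.  1.]
 [ 1.  2.  3. 84. 89. 87. 87.  3.  3.]
 [ 4.  5. 88. 89. 85. 88. 85. 86.  2.]
 [ 4.  4. 89. 88. 88. 87. 89. 86.  3.]
 [ 4. -3. 83. 89. 87. 85. 87. 84.  1.]
 [ 4. 73. 77. 83. 81. 80. 81. 77.  3.]
 [ 3. 74. 74. 76. 76. 77. 77. 76. 69.]
 [ 3. 72. 75. 75. 76. 75. 74. 73. 69.]
 [56. 67. 73. 74. 74. 71. 69. 71. 67.]
 [56. 62. 68. 70. 66. 70. 64. 66. 62.]]
[ 535. -172.   85.]
-x 338 213
[[ 4.  5.  2.  3.  4.  2. 48. 52. 51.]
 [43.  3.  5.  6. 84. 88. 48. 51. 47.]
 [45. 40. 87. 87. 87. 87. 88. 90. 44.]
 [40. 43. 85. 87. 85. 84. 84. 89.  1.]
 [50. 48. 84. 87. 87. 85. 90. 85.  2.]
 [48. 76. 81. 85. 82. 85. 87. 82.  4.]
 [42. 74. 76. 80. 82. 81. 82. 75. 73.]
 [44. 72. 73. 77. 75. 74. 75. 74. 72.]
 [54. 70. 72. 72. 74. 76. 72. 74. 69.]
 [59. 66. 72. 71. 71. 71. 74. 70. 67.]]
[ 483. -118.   85.]
+y 321 221
[[ 44.  39. 895.  53.  52.  51.  47.  44.  44.]
 [ 44.  51.  52.  96.  96.  95.  53.  53.  50.]
 [ 51.  95.  94.  93.  97.  95.  97.  55.  54.]
 [ 52.  98.  94.  98.  98.  95.  98.  98.  52.]
 [ 50.  98.  97.  98.  95.  98.  96.  93.  53.]
 [ 50
[... 875 characters left out ...]
), (502.63848876953125, 516.4779663085938), 88.34225463867188) [ 355. -556.   37.] [870. -43.  43.]
side 225 450 ((647.8419189453125, 29.508026123046875), (380.3408508300781, 147.17906188964844), 86.9778823852539) [ 566. -161.  222.] [730. 216. 228.]
top 14 164 ((675.1924438476562, -129.40908813476562), (506.6103820800781, 507.08245849609375), 8.331798553466797) [ 397. -374.   11.] [955. 131.  17.]
top 40 236 ((729.9754638671875, -99.6275634765625), (391.576904296875, 404.172607421875), 63.54774475097656) [ 470. -365.   37.] [845. 130.  43.]
top 225 205 ((681.1292114257812, -57.420745849609375), (290.62457275390625, 183.76258850097656), 45.50562286376953) [ 547. -161.  222.] [778. 110. 228.]
```

The open vial is in the +y nest (stopper top about 97, against 87 for the others), so the dial must turn −90° (clockwise). Next I'll fit the pose precisely.

Run:
```python
import numpy as np,cv2
from h import *
np.set_printoptions(precision=1,suppress=True,linewidth=200)
for n in("side","top"):
  P=cloud(n,np.load(n+"0.npy")).reshape(-1,3)
  def sel(c,r,z0,z1): return P[(np.hypot(*(P[:,:2]-c).T)<r)&(P[:,2]>z0)&(P[:,2]<z1)]
  for c in((535,-172),(483,-118),(538,-63)):
    s=sel(c,22,80,105); print(n,c,len(s),s.mean(0) if len(s) else "", (s.min(0)+s.max(0))/2 if len(s) else "")
  m=P[(P[:,0]>555)&(P[:,0]<760)&(P[:,1]>-190)&(P[:,1]<-70)]
  t=m[(m[:,2]>219)&(m[:,2]<232)]; print("head",len(t),t.min(0),t.max(0),cv2.minAreaRect(t[:,:2].astype(np.float32)))
  d=sel((536,-118),85,36.5,43.5); print("dial",len(d),cv2.minEnclosingCircle(d[:,:2].astype(np.float32)))
  # base plate edges
  b=P[(P[:,0]>440)&(P[:,0]<730)&(P[:,1]>-190)&(P[:,1]<-40)&(P[:,2]>10.5)&(P[:,2]<18)]
  print("base",len(b),cv2.minAreaRect(b[:,:2].astype(np.float32)))
  g=P[(P[:,0]>500)&(P[:,0]<620)&(P[:,1]>-130)&(P[:,1]<90)&(P[:,2]>235)&(P[:,2]<310)]
  print("lever",len(g),g.mean(0),g[np.argmax(g[:,1])],g[np.argmin(g[:,1])])
  # heights around robot path
  o=P[(P[:,0]>300)&(P[:,0]<700)&(P[:,1]>-420)&(P[:,1]<250)&(P[:,2]>12)&(P[:,2]<300)]
  H={}
  for p in o: k=(int(p[0]//50*50),int(p[1]//50*50)); H[k]=max(H.get(k,0),int(p[2]))
  print(sorted(H.items()))
```

```text
side (535, -172) 26 [ 533.  -176.9   86.1] [ 533.  -179.3   84.7]
side (483, -118) 29 [ 480.8 -120.2   85.4] [ 480.9 -123.7   85.5]
side (538, -63) 45 [539.  -67.1  91.4] [538.  -68.5  89.6]
head 541 [ 555.9 -163.4  219. ] [714.3 -81.7 232. ] ((634.155517578125, -124.18544006347656), (73.9797592163086, 161.91014099121094), 86.04256439208984)
dial 445 ((533.3893432617188, -120.28114318847656), 83.82157897949219)
base 338 ((581.0282592773438, -126.5673828125), (100.48236846923828, 268.9640808105469), 87.57136535644531)
lever 100 [570.  -29.9 270.5] [561.8  40.  287.6] [ 589.7 -128.9  250.4]
[((300, 0), 235), ((300, 100), 15), ((350, 50), 21), ((350, 100), 21), ((400, -250), 68), ((400, -200), 69), ((400, -150), 19), ((400, -100), 13), ((400, -50), 65), ((400, 50), 22), ((400, 100), 20), ((400, 200), 67), ((450, -250), 66), ((450, -200), 61), ((450, -150), 90), ((450, -100), 53), ((450, -50), 70), ((450, 200), 72), ((500, -250), 40), ((500, -200), 203), ((500, -150), 217), ((500, -100), 239), ((500, -50), 246), ((500, 0), 285), ((500, 200), 72), ((550, -200), 226), ((550, -150), 252), (
[... 1109 characters left out ...]
(450, 200), 79), ((500, -250), 12), ((500, -200), 205), ((500, -150), 216), ((500, -100), 242), ((500, -50), 272), ((500, 0), 293), ((500, 100), 13), ((500, 200), 68), ((550, -400), 12), ((550, -350), 12), ((550, -200), 229), ((550, -150), 255), ((550, -100), 244), ((550, -50), 276), ((550, 0), 293), ((550, 150), 28), ((550, 200), 32), ((600, -450), 12), ((600, -250), 74), ((600, -200), 234), ((600, -150), 237), ((600, -100), 220), ((600, -50), 71), ((600, 50), 14), ((600, 100), 12), ((600, 150), 30), ((600, 200), 25), ((650, -350), 12), ((650, -300), 146), ((650, -250), 141), ((650, -200), 227), ((650, -150), 232), ((650, -100), 213), ((650, 100), 299), ((650, 150), 297), ((650, 200), 296)]
```

```bash
cat > go.py <<'E'
import sys,numpy as np
from scipy.spatial.transform import Rotation as R
from rig import status
C=np.array([536,-122.]);YAW=-0.06
def rep(goal=None,psi=None):
    s=status.sense();q=s["ee_rot"];r=R.from_quat([q[1],q[2],q[3],q[0]]);x=r.as_matrix()[:,0]
    np.set_printoptions(precision=3,suppress=True)
    print("t",s["time_s"],"p",s["eef_pos"],"psi",np.degrees(np.arctan2(x[1],x[0])),"F",s["force"],"w",s["grip_width"],"j",s["joints"])
    if goal is not None:
        print("shift",r.inv().apply(np.array(goal)-s["eef_pos"])/100)
        if psi is not None: print("turn",(r.inv()*R.from_euler("ZX",[psi,180],degrees=True)).as_rotvec(degrees=True)/45)
if __name__=="__main__":
    a=[float(v) for v in sys.argv[1:]]; rep(a[:3] if a else None,a[3] if len(a)>3 else None)
E
A='x'
python3 -m crank '[[0.3,-0.1,0,0,0,0,1],[0.6,-0.22,0,0,0,0,1],[0.915,-0.34,0,0,0,0,1]]' 40 && python3 -m crank '[[0.3,-0.1,0,0,0,0,1],[0.6,-0.22,0,0,0,0,1],[0.915,-0.34,0,0,0,0,1]]' && python3 -m crank '[[0.3,-0.1,0,0,0,0,1],[0.6,-0.22,0,0,0,0,1],[0.915,-0.34,0,0,0,0,1]]' && python3 -m crank '[[0.3,-0.1,0,0,0,-0.2,1],[0.6,-0.22,0,0,0,-0.4,1],[0.9,-0.34,0,0,0,-0.63,1],[0.9,-0.34,0,0,0,-0.63,1],[0.9,-0.34,0,0,0,-0.63,1],[0.9,-0.34,0,0,0,-0.63,1]]'
python3 go.py 489 -212.5 209 51.6
python3 - <<'E'
from rig import capture
import cv2
p,d=capture("top");b=p[140:250,280:400,::-1]
cv2.imwrite("pics/t2.png",cv2.resize(b,None,fx=5,fy=5,interpolation=2))
E
```

```text
time_s: 0.4
eef_pos: [277.6, -414.8, 404.3]
ee_rot: [-0.0, 0.98, 0.2, -0.0]
force: [0.7, 0.6, -1.0]
grip_width: 0.514
grip_force: 0.0
time_s: 0.7
eef_pos: [348.6, -347.4, 404.5]
ee_rot: [-0.0, 0.98, 0.2, -0.0]
force: [-0.2, -0.6, -0.0]
grip_width: -0.0
grip_force: 0.0
time_s: 1.0
eef_pos: [419.4, -280.1, 404.5]
ee_rot: [-0.0, 0.98, 0.2, -0.0]
force: [-0.3, -0.4, -0.2]
grip_width: -0.003
grip_force: 0.0
time_s: 1.6
eef_pos: [487.8, -214.7, 404.5]
ee_rot: [-0.0, 0.901, 0.434, -0.0]
force: [-0.3, -0.6, -0.8]
grip_width: 0.001
grip_force: 0.0
t 1.6 p [ 487.843 -214.71   404.457] psi 51.38387269317451 F [-0.343 -0.566 -0.806] w 0.000740666382457362 j [-0.635  0.331  1.474 -0.     1.338  0.039]
shift [ 0.025 -0.004  1.955]
turn [-0.001  0.    -0.005]
```

```bash
python3 -m crank '[[0,0,0.3,0,0,0,1],[0.01,0,0.6,0,0,0,1],[0.02,0,0.8,0,0,0,1],[0.02,0,1,0,0,0,1]]' && python3 -m crank '[[0,0,0.2,0,0,0,1],[0,0,0.4,0,0,0,1],[0,0,0.6,0,0,0,1],[0,0,0.8,0,0,0,1],[0,0,0.95,0,0,0,1],[0,0,0.95,0,0,0,1]]'
python3 go.py
python3 - <<'E'
from rig import capture
import cv2,numpy as np
a=capture("side")[0][150:270,260:380,::-1];b=capture("top")[0][140:260,280:400,::-1]
cv2.imwrite("pics/p2.png",cv2.resize(np.hstack([a,b]),None,fx=3.3,fy=3.3,interpolation=2))
E
```

```text
time_s: 2.05
eef_pos: [488.8, -213.4, 303.7]
ee_rot: [-0.0, 0.901, 0.433, -0.0]
force: [-0.8, -1.2, 0.8]
grip_width: 0.001
grip_force: 0.0
time_s: 2.65
eef_pos: [488.5, -213.2, 208.1]
ee_rot: [-0.002, 0.901, 0.433, -0.001]
force: [-0.2, 1.2, 0.9]
grip_width: -0.0
grip_force: 0.0
t 2.65 p [ 488.54  -213.209  208.09 ] psi 51.37323806647551 F [-0.247  1.248  0.91 ] w -0.0002792972779189799 j [-0.631  0.569  1.684 -0.     0.892  0.043]
```

View pics/p2.png

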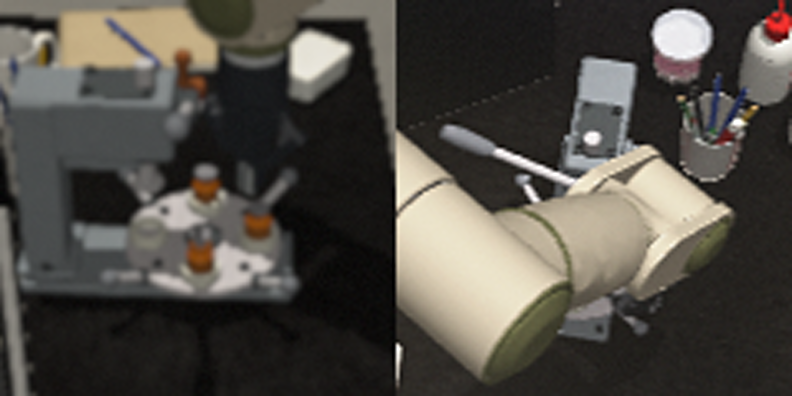

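The side half shows the closed finger (about 250,170) behind the near spoke (275,185), clear of the vials. Start the clockwise arc.

```bash
python3 -m crank '[[-0.006,-0.033,0,0,0,0.042,1],[-0.01,-0.066,0,0,0,0.083,1],[-0.014,-0.1,0,0,0,0.125,1],[-0.017,-0.132,0,0,0,0.167,1],[-0.019,-0.165,0,0,0,0.208,1],[-0.019,-0.2,0,0,0,0.25,1],[-0.018,-0.233,0,0,0,0.292,1],[-0.016,-0.265,0,0,0,0.333,1],[-0.014,-0.3,0,0,0,0.375,1],[-0.01,-0.332,0,0,0,0.417,1],[-0.005,-0.365,0,0,0,0.458,1],[0,-0.398,0,0,0,0.5,1]]'
python3 go.py
python3 -m crank '[[-0.006,-0.033,0,0,0,0.042,1],[-0.01,-0.066,0,0,0,0.083,1],[-0.014,-0.1,0,0,0,0.125,1],[-0.017,-0.132,0,0,0,0.167,1],[-0.019,-0.165,0,0,0,0.208,1],[-0.019,-0.2,0,0,0,0.25,1],[-0.018,-0.233,0,0,0,0.292,1],[-0.016,-0.265,0,0,0,0.333,1],[-0.014,-0.3,0,0,0,0.375,1],[-0.01,-0.332,0,0,0,0.417,1],[-0.005,-0.365,0,0,0,0.458,1],[0,-0.398,0,0,0,0.5,1]]'
python3 go.py
python3 - <<'E'
from rig import capture
import cv2,numpy as np
a=capture("side")[0][150:270,260:380,::-1];b=capture("top")[0][140:260,280:400,::-1]
cv2.imwrite("pics/p3.png",cv2.resize(np.hstack([a,b]),None,fx=3.3,fy=3.3,interpolation=2))
E
```

```text
time_s: 3.95
eef_pos: [458.4, -188.5, 211.1]
ee_rot: [0.001, 0.968, 0.249, 0.001]
force: [1.2, -0.1, 0.2]
grip_width: 0.0
grip_force: 0.5
t 3.95 p [ 458.355 -188.513  211.086] psi 28.865857680736017 F [ 1.191 -0.078  0.153] w 0.00048700163541862997 j [-0.627  0.5    1.798  0.     0.84   0.44 ]
time_s: 5.15
eef_pos: [439.2, -153.8, 211.1]
ee_rot: [0.001, 0.998, 0.055, 0.001]
force: [0.7, -1.7, -0.3]
grip_width: -0.001
grip_force: 0.5
t 5.15 p [ 439.176 -153.752  211.085] psi 6.361669981044123 F [ 0.659 -1.73  -0.251] w -0.0013356633118838974 j [-0.589  0.45   1.887 -0.     0.802  0.87 ]
```

View pics/p3.png

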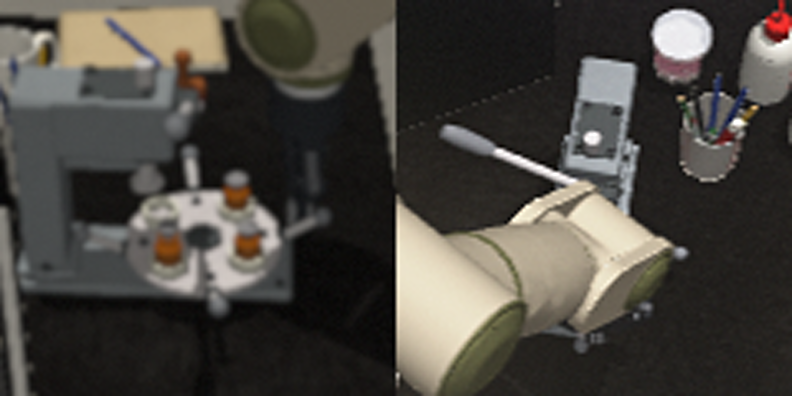

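The dial is turning: the open vial is now at side-crop (168,245), with the spoke held by the finger. Continue.

```bash
python3 -m crank '[[-0.006,-0.033,0,0,0,0.042,1],[-0.01,-0.066,0,0,0,0.083,1],[-0.014,-0.1,0,0,0,0.125,1],[-0.017,-0.132,0,0,0,0.167,1],[-0.019,-0.165,0,0,0,0.208,1],[-0.019,-0.2,0,0,0,0.25,1],[-0.018,-0.233,0,0,0,0.292,1],[-0.016,-0.265,0,0,0,0.333,1],[-0.014,-0.3,0,0,0,0.375,1],[-0.01,-0.332,0,0,0,0.417,1],[-0.005,-0.365,0,0,0,0.458,1],[0,-0.398,0,0,0,0.5,1]]'
python3 -m crank '[[-0.006,-0.033,0,0,0,0.042,1],[-0.01,-0.066,0,0,0,0.083,1],[-0.014,-0.1,0,0,0,0.125,1],[-0.017,-0.132,0,0,0,0.167,1],[-0.019,-0.165,0,0,0,0.208,1],[-0.019,-0.2,0,0,0,0.25,1],[-0.018,-0.233,0,0,0,0.292,1],[-0.016,-0.265,0,0,0,0.333,1],[-0.014,-0.3,0,0,0,0.375,1],[-0.01,-0.332,0,0,0,0.417,1],[-0.005,-0.365,0,0,0,0.458,1],[0,-0.398,0,0,0,0.5,1]]'
python3 go.py
cat > vial.py <<'E'
import numpy as np,cv2
from h import *
from rig import capture
# press-frame polar angles of stopper tops (z 80-100) and spoke balls seen from side
p,d=capture("side");P=cloud("side",d).reshape(-1,3)
a=np.array([[np.cos(-.06),np.sin(-.06)],[-np.sin(-.06),np.cos(-.06)]])
X=(P[:,:2]-[536,-122])@a.T;r=np.hypot(*X.T);th=np.degrees(np.arctan2(X[:,1],X[:,0]))
m=(r>38)&(r<72)&(P[:,2]>81)&(P[:,2]<101)
for k in range(-180,180,15):
    s=m&(th>=k)&(th<k+15)
    if s.sum()>3: print(k,s.sum(),"xy",X[s].mean(0).round(1),"th",th[s].mean().round(1),"zmax",np.percentile(P[s,2],80).round())
b=(r>111)&(r<132)&(P[:,2]>50)&(P[:,2]<70)
for k in range(-180,180,15):
    s=b&(th>=k)&(th<k+15)
    if s.sum()>3: print("ball",k,s.sum(),th[s].mean().round(1))
E
python3 vial.py
```

```text
time_s: 6.45
eef_pos: [434.6, -114.1, 210.5]
ee_rot: [0.0, 0.99, -0.14, 0.001]
force: [0.7, -0.5, 0.5]
grip_width: -0.001
grip_force: 0.5
time_s: 7.65
eef_pos: [445.4, -76.3, 210.5]
ee_rot: [0.001, 0.944, -0.33, 0.0]
force: [-5.6, -10.6, 2.5]
grip_width: 0.001
grip_force: 5.7
t 7.65 p [445.374 -76.307 210.46 ] psi -38.49619610623465 F [ -5.64  -10.554   2.527] w 0.0011527229175292354 j [-0.43   0.429  1.925 -0.003  0.787  1.815]
-180 18 xy [-54.5  -8.1] th -171.5 zmax 88.0
-165 9 xy [-53.3 -19.8] th -159.6 zmax 87.0
0 26 xy [55.   8.7] th 9.0 zmax 97.0
15 14 xy [52.1 17. ] th 18.2 zmax 97.0
90 23 xy [-8.3 53.9] th 98.7 zmax 87.0
105 9 xy [-17.2  49.7] th 109.2 zmax 87.0
ball -45 21 -32.7
ball 45 24 57.3
ball 135 24 146.1
ball 150 8 157.5
```

```bash
python3 go.py
python3 - <<'E'
from rig import capture,status
import cv2,numpy as np
print(status.sense()["wrist_torque"])
a=capture("side")[0][150:270,250:370,::-1];b=capture("top")[0][140:260,280:400,::-1]
cv2.imwrite("pics/p4.png",cv2.resize(np.hstack([a,b]),None,fx=3.3,fy=3.3,interpolation=2))
E
python3 go.py
```

```text
t 7.7 p [445.554 -75.931 210.48 ] psi -38.623497682192834 F [ 0.249 -0.245  0.015] w -0.003775519366853019 j [-0.429  0.429  1.925 -0.002  0.786  1.817]
[-0.04498357  0.00012375 -0.04173344]
t 7.8 p [445.557 -75.874 210.37 ] psi -38.47918400842506 F [-0.034 -1.286  1.008] w -0.0010203716610346076 j [-0.429  0.429  1.925 -0.     0.786  1.814]
```

View pics/p4.png

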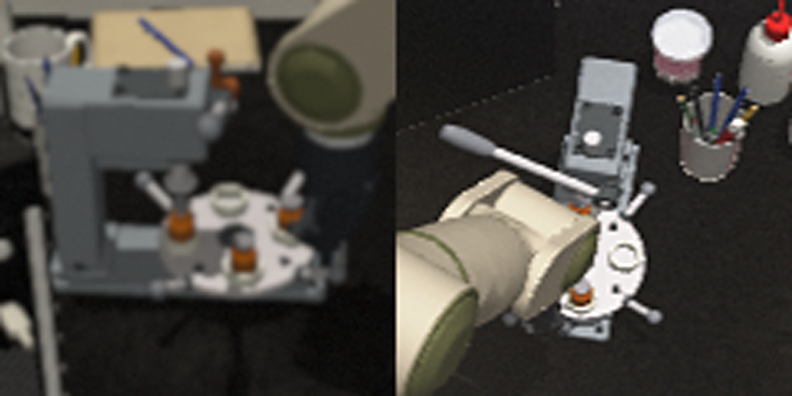

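The force spike was transient. In the picture the dial has about 12° to go, with the open vial at side-crop (180,225) just short of the ram. I'll make a slow 10°, then measure.

```bash
python3 -m crank '[[-0.003,-0.016,0,0,0,0.02,1],[-0.006,-0.032,0,0,0,0.04,1],[-0.008,-0.048,0,0,0,0.06,1],[-0.01,-0.064,0,0,0,0.08,1],[-0.012,-0.08,0,0,0,0.1,1],[-0.014,-0.096,0,0,0,0.12,1],[-0.015,-0.112,0,0,0,0.14,1],[-0.016,-0.128,0,0,0,0.16,1],[-0.017,-0.144,0,0,0,0.18,1],[-0.018,-0.16,0,0,0,0.2,1],[-0.019,-0.177,0,0,0,0.222,1],[-0.019,-0.177,0,0,0,0.222,1]]'
python3 go.py; python3 vial.py
```

```text
time_s: 9.0
eef_pos: [454.9, -60.3, 209.6]
ee_rot: [-0.0, 0.912, -0.411, -0.0]
force: [0.4, 0.7, -0.4]
grip_width: 0.0
grip_force: 0.0
t 9.0 p [454.94  -60.282 209.647] psi -48.53557560493844 F [ 0.441  0.72  -0.426] w 0.00035129015388472916 j [-0.388  0.442  1.905  0.     0.794  2.03 ]
-180 4 xy [-48.4  -4.5] th -174.7 zmax 88.0
-15 13 xy [54.6 -3.3] th -3.4 zmax 97.0
0 22 xy [54.6  4.9] th 5.2 zmax 97.0
75 13 xy [ 4.8 54.2] th 84.8 zmax 87.0
90 16 xy [-5.  53.6] th 95.2 zmax 88.0
165 4 xy [-48.7   4.6] th 174.6 zmax 88.0
ball -45 13 -42.9
ball 30 6 43.6
ball 45 14 47.4
ball 120 14 133.8
ball 135 24 141.7
```

```bash
python3 -m crank '[[0,0.05,0,0,0,0,1],[0,0.1,0,0,0,0,1],[0,0.15,0,0,0,0,1],[0,0.15,0,0,0,0,1]]'
python3 - <<'E'
import numpy as np
from h import *
from rig import capture
a=np.array([[np.cos(-.06),np.sin(-.06)],[-np.sin(-.06),np.cos(-.06)]])
for nm,d in(("base",np.load("side0.npy")),("now",capture("side")[1])):
    P=cloud("side",d).reshape(-1,3);X=(P[:,:2]-[536,-122])@a.T
    for k in(-135,-90,-45,0,45,90,135,180):
        odd=k%90
        c=(119 if odd else 55)*np.array([np.cos(np.radians(k)),np.sin(np.radians(k))])
        s=(np.hypot(*(X-c).T)<(22 if odd else 20))&(P[:,2]>(48 if odd else 81))&(P[:,2]<(70 if odd else 101))
        if s.sum()>5:
            m=X[s].mean(0);print(nm,k,s.sum(),m.round(1),(np.degrees(np.arctan2(m[1],m[0]))).round(1))
E
python3 go.py
```

```text
time_s: 9.45
eef_pos: [443.2, -70.9, 209.7]
ee_rot: [0.0, 0.912, -0.411, -0.0]
force: [-0.5, 0.2, -0.1]
grip_width: -0.001
grip_force: 0.0
base -135 34 [-79.5 -81.5] -134.3
base -90 25 [  0.4 -55.1] -89.6
base -45 15 [ 86.  -80.3] -43.1
base 45 35 [80.2 83.6] 46.2
base 90 44 [-0.6 55.2] 90.6
base 135 32 [-82.5  82.6] 135.0
base 180 28 [-55.1  -1.8] -178.1
now -45 16 [ 85.5 -79.9] -43.1
now 0 34 [54.8  2.5] 2.6
now 45 34 [80.9 84.4] 46.2
now 90 32 [-0.7 54.2] 90.7
now 135 31 [-83.7  84.1] 134.9
now 180 28 [-54.4  -0.9] -179.1
t 9.5 p [443.401 -70.76  209.746] psi -48.545899200199194 F [0.455 0.198 0.008] w 0.0003581724754863271 j [-0.42   0.425  1.934  0.     0.782  1.998]
```

The spoke balls are within 0.1° of the baseline, so the dial has clicked in with the open vial under the ram. Now go up and over to the lever.

```bash
python3 -m crank '[[0,0,-0.2,0,0,0,1],[0,0,-0.5,0,0,0,1],[0,0,-0.8,0,0,0,1],[0,0,-1,0,0,0,1]]' && python3 -m crank '[[0,0,-0.3,0,0,0,1],[0,0,-0.6,0,0,0,1],[0,0,-1,0,0,0,1]]' && python3 -m crank '[[0,0,-0.3,0,0,-0.2,1],[0,0,-0.6,0,0,-0.4,1],[0,0,-0.9,0,0,-0.6,1],[0,0,-0.9,0,0,-0.8,1],[0,0,-0.9,0,0,-1,1],[0,0,-0.9,0,0,-1,1],[0,0,-0.9,0,0,-1,1]]'; python3 go.py 559.7 21.8 500 -3.5
```

```text
time_s: 9.9
eef_pos: [443.7, -70.4, 311.6]
ee_rot: [-0.0, 0.912, -0.411, 0.001]
force: [0.3, 0.4, 0.9]
grip_width: -0.001
grip_force: 0.0
time_s: 10.2
eef_pos: [443.3, -70.3, 410.2]
ee_rot: [-0.0, 0.912, -0.411, -0.001]
force: [0.2, -0.2, 0.2]
grip_width: 0.002
grip_force: 0.0
time_s: 10.9
eef_pos: [443.6, -70.4, 499.7]
ee_rot: [-0.0, 1.0, -0.031, 0.0]
force: [0.3, 0.5, 0.7]
grip_width: 0.001
grip_force: 0.0
t 10.9 p [443.581 -70.401 499.702] psi -3.4963436152916567 F [0.274 0.489 0.675] w 0.0012031425232828918 j [-0.419  0.088  1.528  0.     1.526  1.212]
shift [ 1.103 -0.991 -0.003]
turn [-0. -0.  0.]
```

```bash
python3 -m crank '[[0.2,-0.18,0,0,0,0,1],[0.4,-0.36,0,0,0,0,1],[0.6,-0.54,0,0,0,0,1],[0.8,-0.72,0,0,0,0,1],[0.9,-0.81,0,0,0,0,1],[0.9,-0.81,0,0,0,0,1]]' && python3 -m crank '[[0.1,-0.09,0,0,0,0,1],[0.2,-0.18,0,0,0,0,1],[0.2,-0.18,0,0,0,0,1]]' && python3 -m crank '[[0,0,0.06,0,0,0,1],[0,0,0.12,0,0,0,1],[0,0,0.18,0,0,0,1],[0,0,0.24,0,0,0,1],[0,0,0.3,0,0,0,1],[0,0,0.36,0,0,0,1],[0,0,0.42,0,0,0,1],[0,0,0.48,0,0,0,1],[0,0,0.54,0,0,0,1],[0,0,0.6,0,0,0,1]]'
python3 go.py
python3 - <<'E'
from rig import capture
import cv2,numpy as np
a=capture("side")[0][130:270,250:390,::-1];b=capture("top")[0][120:260,260:400,::-1]
cv2.imwrite("pics/p5.png",cv2.resize(np.hstack([a,b]),None,fx=2.85,fy=2.85,interpolation=2))
E
```

```text
time_s: 11.5
eef_pos: [539.2, 5.7, 499.0]
ee_rot: [-0.0, 1.0, -0.03, -0.0]
force: [-0.0, 0.9, -0.6]
grip_width: 0.001
grip_force: 0.0
time_s: 11.8
eef_pos: [559.6, 21.6, 499.4]
ee_rot: [-0.0, 1.0, -0.031, -0.0]
force: [0.7, 0.7, -0.1]
grip_width: -0.002
grip_force: 0.0
time_s: 12.8
eef_pos: [559.5, 21.7, 439.3]
ee_rot: [-0.0, 1.0, -0.031, 0.0]
force: [0.4, 1.5, 2.0]
grip_width: -0.001
grip_force: 0.8
t 12.8 p [559.464  21.713 439.289] psi -3.4986626239959544 F [0.402 1.535 1.966] w -0.0005374501235836922 j [-0.17   0.369  1.33   0.     1.443  1.461]
```

View pics/p5.png

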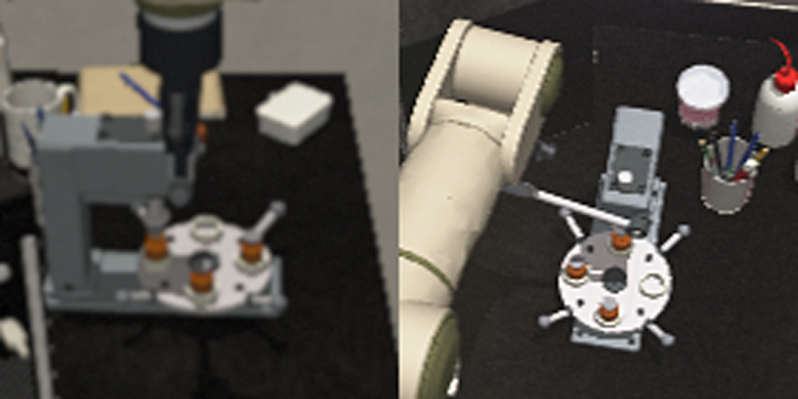

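The finger is on the handle (side-crop 180,190), pushing with about 2 N, and the lever is starting down. Keep going down.

```bash
python3 -m crank '[[0,0,0.08,0,0,0,1],[0,0,0.16,0,0,0,1],[0,0,0.24,0,0,0,1],[0,0,0.32,0,0,0,1],[0,0,0.4,0,0,0,1],[0,0,0.48,0,0,0,1],[0,0,0.56,0,0,0,1],[0,0,0.64,0,0,0,1],[0,0,0.72,0,0,0,1],[0,0,0.8,0,0,0,1],[0,0,0.88,0,0,0,1],[0,0,0.96,0,0,0,1]]' && python3 -m crank '[[0,0,0.05,0,0,0,1],[0,0,0.1,0,0,0,1],[0,0,0.15,0,0,0,1],[0,0,0.2,0,0,0,1],[0,0,0.25,0,0,0,1],[0,0,0.3,0,0,0,1],[0,0,0.35,0,0,0,1],[0,0,0.4,0,0,0,1]]'; python3 go.py
```

```text
time_s: 14.1
eef_pos: [559.5, 21.5, 343.2]
ee_rot: [0.0, 1.0, -0.031, 0.0]
force: [-0.2, -0.9, 4.7]
grip_width: -0.004
grip_force: 2.1
time_s: 14.9
eef_pos: [559.5, 21.7, 303.5]
ee_rot: [0.0, 1.0, -0.031, 0.0]
force: [0.2, -1.5, 4.8]
grip_width: 0.002
grip_force: 2.4
t 14.9 p [559.517  21.653 303.479] psi -3.501414366166152 F [ 0.173 -1.491  4.813] w 0.00201463114338681 j [-0.171  0.485  1.525  0.     1.131  1.461]
```

```bash
python3 -m crank '[[0,0,0.02,0,0,0,1],[0,0,0.04,0,0,0,1],[0,0,0.06,0,0,0,1],[0,0,0.08,0,0,0,1],[0,0,0.1,0,0,0,1]]' && python3 -m crank '[[0,0,0.02,0,0,0,1],[0,0,0.03,0,0,0,1],[0,0,0.03,0,0,0,1]]'
```

```text
time_s: 15.4
eef_pos: [559.5, 21.7, 293.7]
ee_rot: [-0.0, 1.0, -0.031, 0.0]
force: [0.5, -2.1, 6.0]
grip_width: 0.002
grip_force: 2.3
time_s: 15.7
eef_pos: [559.5, 21.7, 290.7]
ee_rot: [-0.0, 1.0, -0.031, 0.0]
force: [-0.1, -1.4, 5.4]
grip_width: 0.001
grip_force: 2.1
```

```bash
python3 -m crank '[[0,0,0.01,0,0,0,1],[0,0,0.02,0,0,0,1],[0,0,0.02,0,0,0,1]]' && python3 -m crank '[[0,0,0.01,0,0,0,1],[0,0,0.02,0,0,0,1],[0,0,0.02,0,0,0,1]]'
```

```text
time_s: 16.0
eef_pos: [559.6, 21.6, 289.0]
ee_rot: [0.0, 1.0, -0.031, 0.0]
force: [-0.2, -0.5, 7.2]
grip_width: -0.004
grip_force: 3.1
time_s: 16.3
eef_pos: [559.6, 21.5, 288.1]
ee_rot: [0.0, 1.0, -0.03, 0.001]
force: [-4.6, -2.7, 15.8]
grip_width: -0.0
grip_force: 6.6
```

The force jumped to 16 N, so the lever is at its stop. Hold briefly, then raise.

```bash
python3 -m crank '[[0,0,0.01,0,0,0,1],[0,0,0.01,0,0,0,1],[0,0,0.01,0,0,0,1],[0,0,0.01,0,0,0,1]]' && python3 -m crank '[[0,0,-0.06,0,0,0,1],[0,0,-0.14,0,0,0,1],[0,0,-0.22,0,0,0,1],[0,0,-0.3,0,0,0,1],[0,0,-0.38,0,0,0,1],[0,0,-0.46,0,0,0,1],[0,0,-0.54,0,0,0,1],[0,0,-0.62,0,0,0,1],[0,0,-0.7,0,0,0,1],[0,0,-0.78,0,0,0,1],[0,0,-0.86,0,0,0,1],[0,0,-0.94,0,0,0,1]]' && python3 -m crank '[[0,0,-0.08,0,0,0,1],[0,0,-0.16,0,0,0,1],[0,0,-0.24,0,0,0,1],[0,0,-0.32,0,0,0,1],[0,0,-0.4,0,0,0,1],[0,0,-0.48,0,0,0,1],[0,0,-0.56,0,0,0,1],[0,0,-0.64,0,0,0,1],[0,0,-0.72,0,0,0,1],[0,0,-0.8,0,0,0,1],[0,0,-0.88,0,0,0,1],[0,0,-0.96,0,0,0,1]]' && python3 -m crank '[[0,0,-0.1,0,0,0,1],[0,0,-0.2,0,0,0,1],[0,0,-0.3,0,0,0,1],[0,0,-0.3,0,0,0,1]]' && python3 -m crank '[[-0.3,0.1,0,0,0,0,1],[-0.6,0.2,0,0,0,0,1],[-0.9,0.3,0,0,0,0,1],[-0.9,0.3,0,0,0,0,1]]'
python3 - <<'E'
import numpy as np,cv2
from h import *
from rig import capture
p,d=capture("side");q=capture("top")[0]
a=np.array([[np.cos(-.06),np.sin(-.06)],[-np.sin(-.06),np.cos(-.06)]])
P=cloud("side",d).reshape(-1,3);X=(P[:,:2]-[536,-122])@a.T
for k in(-45,0,45,90,135,180):
        odd=k%90
        c=(119 if odd else 55)*np.array([np.cos(np.radians(k)),np.sin(np.radians(k))])
        s=(np.hypot(*(X-c).T)<(22 if odd else 20))&(P[:,2]>(48 if odd else 75))&(P[:,2]<(70 if odd else 101))
        if s.sum()>5:
            m=X[s].mean(0);print(k,s.sum(),m.round(1),(np.degrees(np.arctan2(m[1],m[0]))).round(1),np.percentile(P[s,2],90))
g=P[(P[:,0]>520)&(P[:,0]<600)&(P[:,1]>-130)&(P[:,1]<90)&(P[:,2]>235)&(P[:,2]<310)]
print("lever",len(g),g.mean(0),g[np.argmax(g[:,1])])
cv2.imwrite("pics/p6.png",cv2.resize(np.hstack([p[130:270,250:390,::-1],q[120:260,260:400,::-1]]),None,fx=2.85,fy=2.85,interpolation=2))
E
```

```text
time_s: 16.7
eef_pos: [559.6, 21.4, 287.7]
ee_rot: [0.001, 1.0, -0.03, 0.001]
force: [-5.5, -3.2, 20.1]
grip_width: 0.002
grip_force: 8.4
time_s: 17.9
eef_pos: [559.5, 21.2, 380.3]
ee_rot: [0.001, 1.0, -0.031, -0.0]
force: [-0.4, -1.5, 2.0]
grip_width: -0.001
grip_force: 0.9
time_s: 19.1
eef_pos: [559.5, 21.7, 476.3]
ee_rot: [-0.0, 1.0, -0.031, -0.0]
force: [-0.2, 0.6, 0.3]
grip_width: 0.001
grip_force: 0.0
time_s: 19.5
eef_pos: [559.4, 21.7, 507.3]
ee_rot: [0.0, 1.0, -0.031, 0.001]
force: [0.2, -0.3, 0.2]
grip_width: 0.003
grip_force: 0.0
time_s: 19.9
eef_pos: [465.6, -3.1, 506.1]
ee_rot: [0.0, 1.0, -0.031, 0.0]
force: [-0.9, 0.5, 0.4]
grip_width: 0.002
grip_force: 0.0
-45 16 [ 85.5 -79.9] -43.1 65.67297418617392
0 37 [55.4  1. ] 1.1 88.27825648816588
45 35 [80.6 84.1] 46.2 67.82550459733429
90 43 [-0.3 56.2] 90.3 87.54690001074258
135 35 [-83.   82.4] 135.2 67.39054123988606
180 39 [-55.    0.5] 179.5 89.18688977812879
lever 101 [569.79667587 -29.6311879  270.60117396] [553.85171437  42.4805767  289.42079075]
```

View pics/p6.png

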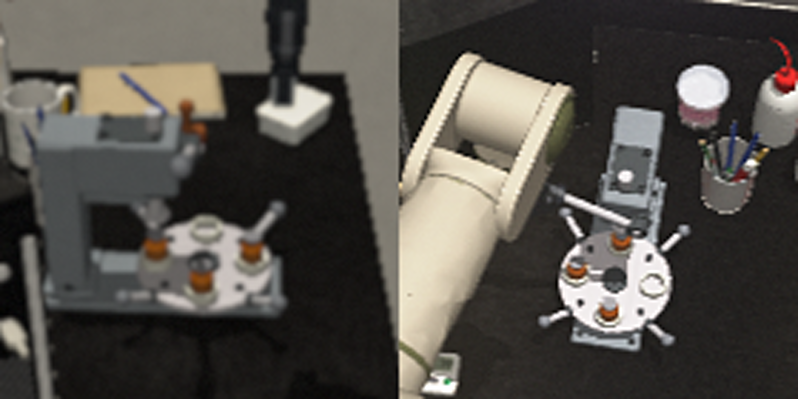

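The stopper under the ram is now level with the other two (88 against 88), the lever is back up, the dial is unmoved and the robot touches nothing. Handing in.

```bash
python3 -c "
from rig import ticket;print(ticket.finish_job())"
```

```text
the job is handed in; nothing more can be done
None
```

I handed the job in, with no verdict returned: the dial was turned 90° clockwise until the open vial clicked in under the ram, the lever was pushed to its stop and came back up, and depth readings put the stopper level with the other two.

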